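# Load grinding balls into a dosing hopper and hold its gate flap half open

### The job

Carry the aluminium pan by its green strap and pour all six brown grinding balls into the white hopper while its orange gate flap stays shut, then set the empty pan down upright on the worktop and let go of it. Then lift the flap by its black handle bar so that all the balls run out into the blue catch tray, and finish while still holding the flap open at 45 degrees: it springs shut if released, so do not let go. Do not knock over or shift the blue-capped reagent bottle.

Things in the scene. Friction and masses are not known exactly. Their poses are not given: they have to be found in the camera images.
- hopper: fixed dosing hopper, base 150 x 290 mm, 143 mm high; origin at the centre of its underside on the worktop. +y half: white open-topped box, y 6 to 136 mm, 4 mm walls, blue rim; its smooth floor slopes from z = 77 mm at the +y end down to 38 mm at the gate (y = 0). -y half: open blue catch tray, y -137 to 2 mm, 110 mm wide inside, floor z = 8, walls to z = 50 mm. Balls roll out to -y by themselves
- hopper_mouth (a point): centre of the hopper's open mouth (110 mm along the hopper's x by 130 mm along its y), at rim height, z = 143 mm; axes as the hopper's
- tray_floor (a point): centre of the catch tray's floor; axes as the hopper's
- flap_hinge (a point): middle of the flap's hinge line, which runs along the hopper's x axis at hopper y = -4, z = 105 mm
- flap_handle (a point): centre of the bail's black round bar, 10 mm thick, 128 mm long, parallel to the hinge, 80 mm from it, free all round. Opening by angle a puts it 80 cos a out (hopper -y) and 80 sin a above the hinge; shut: z = 105 mm; at 45 degrees 57 mm out, z = 162 mm. A spring and its weight pull it shut with about 2 N at the bar. Pinch it from above across its width; it can turn in the fingers
- pan: loose aluminium pouring pan, 104 mm long (x), 76 mm wide (y), 0.12 kg, 3 mm sheet; origin at the centre of its underside. Three walls 32 mm high; the -x end is the mouth, where the floor ramps up at 25 degrees to a lip 16 mm high. Tipped mouth down by 45 to 55 degrees it empties over the lip. It stands left or right of the hopper, mouth roughly towards the robot
- pan_grip (a point): centre of the pan's green strap handle, a rigid flat bar across the pan: 12 mm thick along the pan's x (grasp it across this), 76 mm long along its y, 24 mm high; 82 mm above the pan's underside, on the pan's centre. Below the strap the pan is open down to its floor (67 mm)
- pan_lip (a point): middle of the pan's pouring lip, 52 mm from the pan's origin along its -x, 16 mm above its underside
- bottle: loose blue-capped white reagent bottle, 56 mm diameter, 106 mm high, standing on the other side from the pan; origin at the centre of its underside; a bystander
- ball_1_center (a point): centre of a brown grinding ball, 18 mm diameter, 15 g, at the start in the pan
- ball_2_center (a point): centre of a brown grinding ball, 18 mm diameter, 15 g, at the start in the pan
- ball_3_center (a point): centre of a brown grinding ball, 18 mm diameter, 15 g, at the start in the pan
- ball_4_center (a point): centre of a brown grinding ball, 18 mm diameter, 15 g, at the start in the pan
- ball_5_center (a point): centre of a brown grinding ball, 18 mm diameter, 15 g, at the start in the pan
- ball_6_center (a point): centre of a brown grinding ball, 18 mm diameter, 15 g, at the start in the pan
- flap (a joint): opening angle of the orange gate flap, 0 shut (hanging vertical) to 1.4 rad; 0.785 is 45 degrees. The flap is 106 mm wide and hangs 64 mm down from its hinge; fixed to it is a U-shaped steel lift bail that reaches out level over the tray when the flap is shut and rises as it opens

How it is judged:
On the way, in this order (a step that is already met when the one before it is completed fails the run):
1. all six balls lie in the hopper behind the shut flap (x of ball_1_center in the frame of hopper between -0.056 and 0.056 m and y of ball_1_center in the frame of hopper between -0.006 and 0.138 m and z of ball_1_center in the frame of hopper between 0.035 and 0.14 m and x of ball_2_center in the frame of hopper between -0.056 and 0.056 m and y of ball_2_center in the frame of hopper between -0.006 and 0.138 m and z of ball_2_center in the frame of hopper between 0.035 and 0.14 m and x of ball_3_center in the frame of hopper between -0.056 and 0.056 m and y of ball_3_center in the frame of hopper between -0.006 and 0.138 m and z of ball_3_center in the frame of hopper between 0.035 and 0.14 m and x of ball_4_center in the frame of hopper between -0.056 and 0.056 m and y of ball_4_center in the frame of hopper between -0.006 and 0.138 m and z of ball_4_center in the frame of hopper between 0.035 and 0.14 m and x of ball_5_center in the frame of hopper between -0.056 and 0.056 m and y of ball_5_center in the frame of hopper between -0.006 and 0.138 m and z of ball_5_center in the frame of hopper between 0.035 and 0.14 m and x of ball_6_center in the frame of hopper between -0.056 and 0.056 m and y of ball_6_center in the frame of hopper between -0.006 and 0.138 m and z of ball_6_center in the frame of hopper between 0.035 and 0.14 m and value of joint flap below 0.08 rad), for 0.2 s.
2. the pan stands upright on the worktop, released, with the balls still behind the shut flap (all of step 1 and height (world z) of pan between -0.006 and 0.006 m and angle between pan's own z axis and vertical below 0.1 rad and linear speed of pan below 0.03 m/s and contact force between each of the arm, the fingers and pan below 0.05 N and contact force between pan and hopper below 0.05 N), for 0.2 s.
At the end, for the whole second after the job is handed in: the flap is held by the gripper, still, at 45 degrees within 9 degrees (0.625 to 0.945 rad); all six balls lie in the catch tray; the pan stands upright on the worktop, untouched (value of joint flap between 0.625 and 0.945 rad and velocity of joint flap between -0.05 and 0.05 rad/s and contact force between any of the fingers, the arm and flap above 0.5 N and height (world z) of pan between -0.006 and 0.006 m and angle between pan's own z axis and vertical below 0.1 rad and linear speed of pan below 0.03 m/s and contact force between each of the arm, the fingers and pan below 0.05 N and contact force between pan and hopper below 0.05 N and x of ball_1_center in the frame of hopper between -0.056 and 0.056 m and y of ball_1_center in the frame of hopper between -0.138 and 0.006 m and z of ball_1_center in the frame of hopper between 0.008 and 0.05 m and x of ball_2_center in the frame of hopper between -0.056 and 0.056 m and y of ball_2_center in the frame of hopper between -0.138 and 0.006 m and z of ball_2_center in the frame of hopper between 0.008 and 0.05 m and x of ball_3_center in the frame of hopper between -0.056 and 0.056 m and y of ball_3_center in the frame of hopper between -0.138 and 0.006 m and z of ball_3_center in the frame of hopper between 0.008 and 0.05 m and x of ball_4_center in the frame of hopper between -0.056 and 0.056 m and y of ball_4_center in the frame of hopper between -0.138 and 0.006 m and z of ball_4_center in the frame of hopper between 0.008 and 0.05 m and x of ball_5_center in the frame of hopper between -0.056 and 0.056 m and y of ball_5_center in the frame of hopper between -0.138 and 0.006 m and z of ball_5_center in the frame of hopper between 0.008 and 0.05 m and x of ball_6_center in the frame of hopper between -0.056 and 0.056 m and y of ball_6_center in the frame of hopper between -0.138 and 0.006 m and z of ball_6_center in the frame of hopper between 0.008 and 0.05 m); the arm keeps its last pose, push and grip.
It fails at once if the reagent bottle is shifted by more than 30 mm or tipped (distance of bottle from where it was at the start of the episode above 0.03 m or angle between bottle's own z axis and vertical above 0.4 rad).
It also fails if it takes over 72 s, if anything falls off the work surface, if the arm or the gripper's body presses on something with over 40 N, if the wrist force passes 120 N, or if a joint passes its speed limit or range.

### The arm

A 6-joint arm with a two-finger parallel gripper is mounted at the origin on a cart in front of the work surface, level with it; the furniture and walls round the work are solid. World frame = base frame: x ahead of the robot, y to its left, z up, the work surface at z = 0. Lengths are in m, angles in rad, forces in N, time in s.
With the tool pointing down it reaches from about 0.3 to 0.775 m from the base axis. Payload 14.6 kg.
Tool frame: the origin (TCP) lies between the finger pads; the fingertips stand 8 mm ahead of it and the grasp point (between the pads) lies 11 mm behind it (ctrl.tip_reach is the distance from the TCP to the fingertips, in m); y points along the fingers, z is the direction in which the jaws open and shut, and the axes are right-handed (so a half turn about y gives the same grasp; the last joint's range is limited). The gripper opens to 94 mm and grips with 3 to 60 N. Pads are 16 mm wide; open, the fingers measure 119 mm over their backs; the gripper's body (75 mm by 177 mm) begins 78 mm behind the grasp point.
Start: joints at [1.189, 0.3, 1.521, -0, 1.321, -0.067], TCP at [0.17, 0.523, 0.213] pointing down, gripper open.
Joint ranges: [-3.03, 3.03], [-0.79, 2.21], [0.23, 2.52], [-1.04, 4.18], [0, 3.07], [-2.55, 2.55]. Speed limits (rad/s): [2.22, 2.22, 2.57, 3.14, 3.14, 3.14].

### API

Orientations are given as [roll, pitch, yaw] about the fixed x, y, z axes, in that order (R = Rz(yaw) Ry(pitch) Rx(roll)).
In Python, from station import ctrl gives the robot as it stands.
- The arm moves only by the tool play_rows, never from a script. Its arguments are lists of equal length, an entry for each row: "twist": the turn, a rotation vector about the world's x, y, z as a fraction of full scale, a list of three; "travel": the shift along the world's x, y, z as a fraction of full scale, a list of three; "grip": the gripper's target within -1 to 1 (shut at 1, half-way at 0, fully open at -1). A call has 1 to 12 rows; each row shifts and turns the commanded pose from where the row before left it; what a row does not reach is not made up. Full scale, the value 1, is 5 cm for a shift and 90 degrees for a turn. A row lasts 1/10 s, in which the tool goes at most 50 mm and 8.59 degrees, less where a joint would pass 70% of its speed; a pose out of reach is approached as far as the arm can. A call with a number of a shift or a turn outside -1 to 1 is refused whole. A call with a gripper value outside its range is refused whole. The fingers move at their own pace and stop on an object; "force" is the grip in N (left out, the last holds). Time passes only in rows, so rows that do not move let the fingers close. It gives the time, the measured TCP pose, the force and the opening at its end, in the units of the state.
- ctrl.get_obs(): the state, without advancing time (a new reading comes with each control period).
- ctrl.camera(name): name is "side" or "top"; returns a dict with "img" (420x560x3 uint8, red, green, blue), "vfov" (degrees; the focal length in pixels is half the picture's height over the tangent of half this angle, whatever the lens; pixels are square), "cx", "cy" (the principal point, pixels), "rvec" (rotation vector, rad) and "tvec" (3), from world to camera coordinates, as OpenCV has them. Camera axes: x right, y down, z forward; pixel columns grow to the right and rows downward; lengths in m; the calibration is good to about 2 mm. A picture is of the moment at which its call begins. There is no depth.
- ctrl.hand_in(): hands the job in, once; it reports no verdict.
Trained networks look in a picture, given as the dict that the camera call returned (one of the last four; its "shot" number tells which), for a name from the list of things; names that differ only in an ending like _2 or _b are one class to them, and where a whole thing is asked for, a point or a joint stands for the part that bears it (a point fixed in the world has none). Each returns a list of dicts, best first, with "confidence" (0 to 1); they miss things now and then, are a little off and sometimes report something else, mostly with a low value. They report only what shows in the picture. A call takes as long as a camera call.
- ctrl.boxes_of(name, picture): "point" ([column, row] in pixels, amid what is visible of it).
- ctrl.trace(name, picture): "pixels" (420x560 bool, what is visible of it) and "point" ([column, row] in pixels, amid what is visible of it).
The state is a dict: "time_s": time; "qpos": joint angles; "joint_vel": joint speeds; "tau": joint torques, N m; "ee_pos": TCP position; "eef_rot": TCP orientation; "force": force on the tool from outside, world axes, zero at the start; "moment": the same for the moment, N m; "grip_width": finger opening in m.
Only numpy, scipy, OpenCV 4.12 (cv2) and the standard library are available. Lean on these libraries where they do the work, as an engineer would, in place of code of your own. Each camera call takes 0.05 s, during which the arm holds its last target.

## Working session

There is one attempt and no reset: what is moved stays moved. The work goes in short steps, Python scripts to look and compute and a tool call to move; the robot and the scene stay as the last step left them, time stands still between calls to the robot, and variables do not carry over. Pictures are saved under pics/ and viewed, and the job is handed in when it is done.

Besides the shell and the picture viewer there is one more tool, called by a JSON object that holds its "op" and its "data". play_rows: Moves the arm, as the interface text tells. Its arguments: {"type":"object","properties":{"twist":{"type":"array"},"travel":{"type":"array"},"grip":{"type":"array"},"force":{"type":"number"}},"required":["twist","travel","grip"]}

```bash
ls; mkdir -p pics; cat > h.py <<'E'
import numpy as np, cv2
from station import ctrl
def K(p):
    f=p["img"].shape[0]/2/np.tan(np.radians(p["vfov"])/2)
    return np.array([[f,0,p["cx"]],[0,f,p["cy"]],[0,0,1.]])
def proj(p,X):
    return cv2.projectPoints(np.array(X,float).reshape(-1,1,3),np.array(p["rvec"],float),np.array(p["tvec"],float),K(p),None)[0].reshape(-1,2)
def atz(p,uv,z):
    R=cv2.Rodrigues(np.array(p["rvec"],float))[0];t=np.array(p["tvec"],float).ravel()
    d=R.T@np.linalg.inv(K(p))@np.array([uv[0],uv[1],1.]);c=-R.T@t
    return c+d*(z-c[2])/d[2]
def tri(p1,u1,p2,u2):
    P=[K(p)@np.c_[cv2.Rodrigues(np.array(p["rvec"],float))[0],np.array(p["tvec"],float).ravel()] for p in(p1,p2)]
    X=cv2.triangulatePoints(P[0],P[1],np.array(u1,float).reshape(2,1),np.array(u2,float).reshape(2,1)).ravel()
    return X[:3]/X[3]
def save(p,n,s=1.4):
    cv2.imwrite("pics/"+n,cv2.resize(p["img"][:,:,::-1],None,fx=s,fy=s))
def shot(n):
    a=ctrl.camera("top");b=ctrl.camera("side");save(a,n+"_top.png");save(b,n+"_side.png");return a,b
E
python3 - <<'E'
from h import *
a,b=shot("s0")
o=ctrl.get_obs();print({k:np.round(v,3).tolist() for k,v in o.items()}, ctrl.tip_reach)
for p,n in((a,"top"),(b,"side")):
    R=cv2.Rodrigues(np.array(p["rvec"],float))[0];print(n,"cam pos",(-R.T@np.array(p["tvec"]).ravel()).round(3),p.get("dist"),list(p.keys()))
    for q in("hopper","pan","pan_grip","pan_lip","bottle","flap_handle","hopper_mouth","tray_floor","flap_hinge","ball_1_center"):
        print(q,[(np.round(r["point"],1).tolist(),round(r["confidence"],2)) for r in ctrl.boxes_of(q,p)][:6])
E
```

```text
pics
{'time_s': 0.1, 'qpos': [1.189, 0.3, 1.522, -0.0, 1.321, -0.067], 'joint_vel': [-0.001, 0.001, -0.001, -0.002, -0.001, 0.001], 'tau': [0.002, -53.265, -35.328, 0.071, 0.024, -0.0], 'ee_pos': [0.17, 0.523, 0.213], 'eef_rot': [-1.572, 0.0, -0.315], 'force': [-0.126, -0.614, 0.05], 'moment': [0.028, -0.007, 0.0], 'grip_width': 0.094} 0.008
top cam pos [-0.064 -0.002  1.41 ] None ['img', 'vfov', 'cx', 'cy', 'rvec', 'tvec', 'shot']
hopper []
pan [([399.7, 250.5], 0.95)]
pan_grip [([397.3, 251.0], 0.73)]
pan_lip [([399.7, 248.4], 0.63), ([298.3, 183.8], 0.24)]
bottle [([169.5, 240.1], 0.81)]
flap_handle [([297.7, 193.1], 0.64)]
hopper_mouth [([264.0, 199.5], 0.61)]
tray_floor [([267.8, 202.4], 0.84)]
flap_hinge [([263.0, 200.3], 0.92)]
ball_1_center []
side cam pos [ 0.371 -0.688  0.774] None ['img', 'vfov', 'cx', 'cy', 'rvec', 'tvec', 'shot']
hopper [([322.9, 210.5], 0.97)]
pan [([293.7, 356.0], 0.91)]
pan_grip [([293.1, 355.1], 0.84)]
pan_lip [([292.1, 357.9], 0.55)]
bottle [([264.5, 153.8], 0.98)]
flap_handle [([319.7, 209.5], 0.61)]
hopper_mouth [([320.7, 212.1], 0.9), ([291.3, 356.5], 0.69)]
tray_floor [([321.4, 210.3], 0.94)]
flap_hinge [([320.4, 210.5], 0.77)]
ball_1_center [([291.7, 365.7], 0.48), ([309.1, 367.7], 0.24)]
```

View pics/s0_top.png

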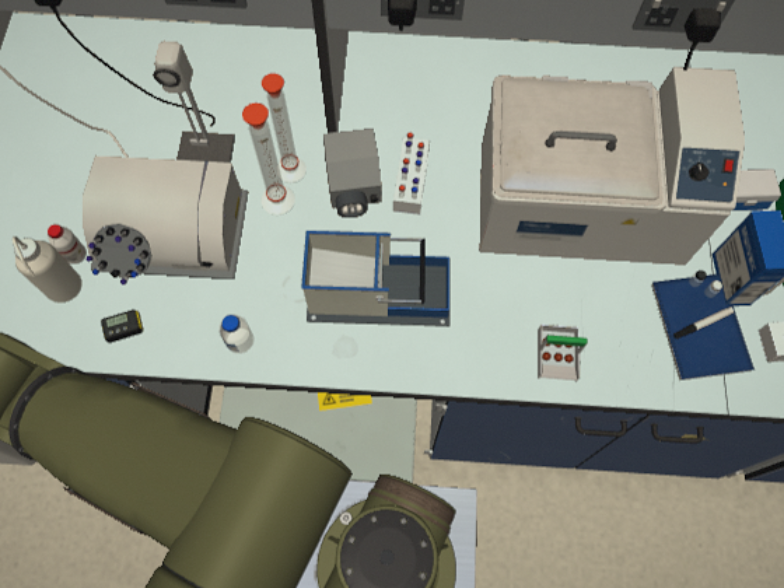

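View pics/s0_side.png

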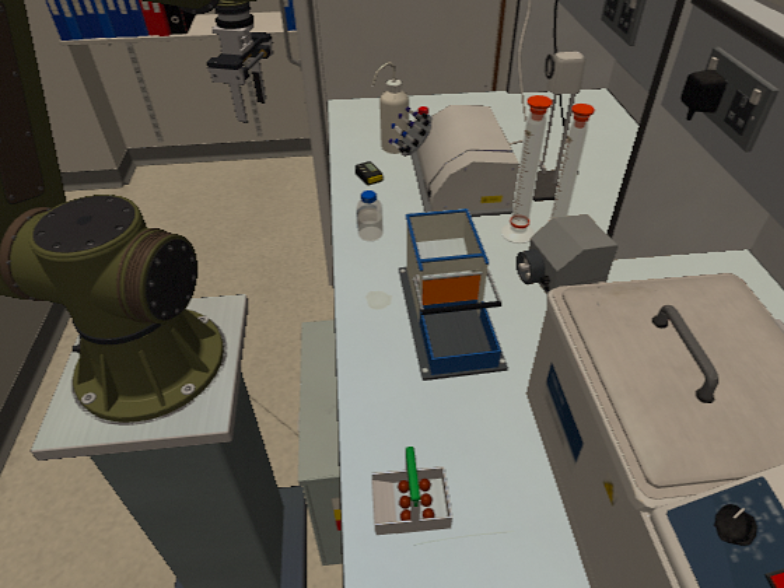

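The top view shows the hopper with its tray to the right (orig px ~(268,199)), the pan at (399,250) and the bottle at (169,240). The mouth faces the robot. I'll zoom in to get precise features.

```bash
python3 - <<'E'
from h import *
a=ctrl.camera("top");b=ctrl.camera("side")
def crop(p,x0,y0,w,h,n):
    s=min(790/w,590/h);cv2.imwrite("pics/"+n,cv2.resize(p["img"][y0:y0+h,x0:x0+w,::-1],(int(w*s),int(h*s)),interpolation=cv2.INTER_CUBIC));print(n,s)
crop(a,210,155,120,85,"z_hop_top.png");crop(a,375,220,50,60,"z_pan_top.png")
crop(b,280,140,90,135,"z_hop_side.png");crop(b,255,310,80,80,"z_pan_side.png")
for p,n in((a,"top"),(b,"side")):
    for q in("pan_grip","pan","flap_handle","bottle","tray_floor","flap"):
        r=ctrl.trace(q,p)
        for k in r[:2]:
            m=k["pixels"];ys,xs=np.nonzero(m);print(n,q,round(k["confidence"],2),m.sum(),xs.min(),xs.max(),ys.min(),ys.max(),xs.mean().round(1),ys.mean().round(1))
E
```

```text
z_hop_top.png 6.583333333333333
z_pan_top.png 9.833333333333334
z_hop_side.png 4.37037037037037
z_pan_side.png 7.375
top pan_grip 0.91 1126 383 419 232 271 399.3 251.4
top pan 0.67 1136 384 419 232 272 399.7 251.3
top flap_handle 0.64 239 270 303 170 216 293.9 189.0
top bottle 0.62 489 158 180 225 252 168.6 238.7
top tray_floor 0.75 6317 215 322 164 233 266.4 201.0
top flap 0.78 406 270 304 169 217 290.7 194.1
side pan_grip 0.68 2233 265 321 319 381 292.2 356.0
side pan_grip 0.22 55 301 309 363 369 305.0 366.2
side pan 0.73 2035 266 321 320 380 292.2 355.7
side flap_handle 0.83 1108 295 357 194 224 321.7 208.9
side bottle 0.94 587 254 272 136 172 263.1 154.3
side bottle 0.29 6771 285 360 149 271 319.9 211.5
side tray_floor 0.79 6977 284 361 149 271 320.3 211.3
side flap 0.92 1135 295 357 194 224 322.2 208.6
```

View pics/z_hop_top.png

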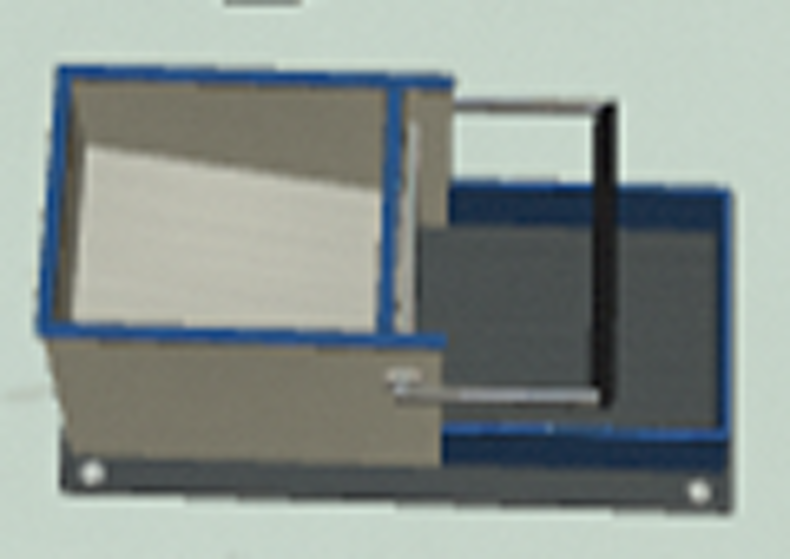

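View pics/z_pan_top.png

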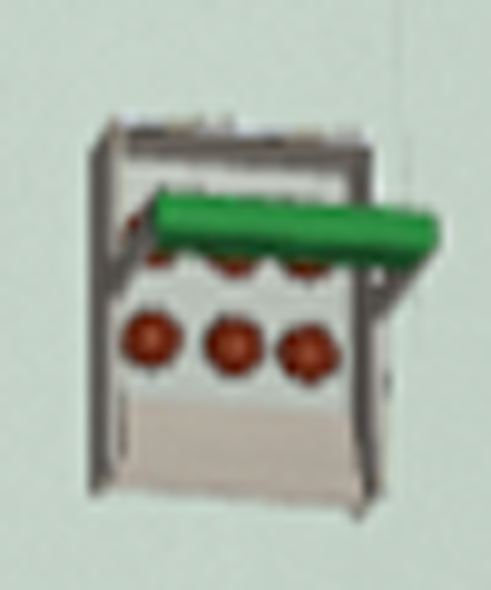

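View pics/z_hop_side.png

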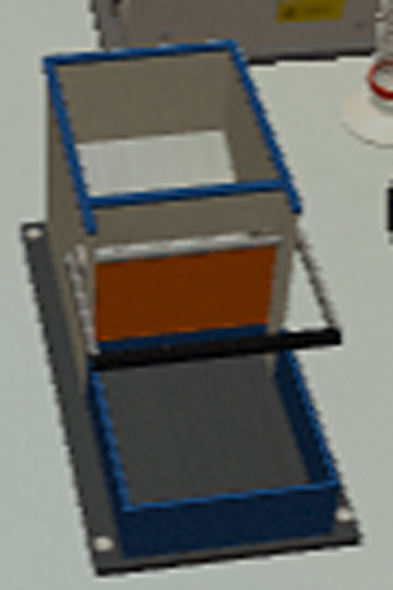

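View pics/z_pan_side.png

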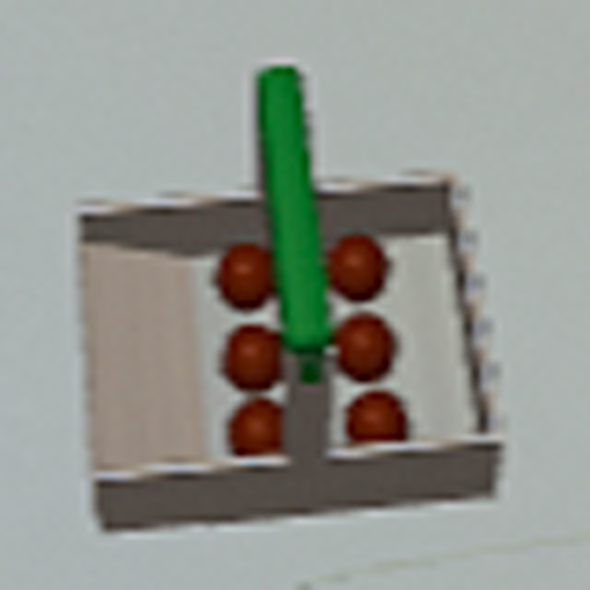

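```bash
cat > fit.py <<'E'
from h import *
from scipy.optimize import least_squares
a=ctrl.camera("top");b=ctrl.camera("side")
def fit(obs,x0):
    def res(q,full=False):
        c,s=np.cos(q[2]),np.sin(q[2]);out=[]
        for p,sc,ox,oy,u,v,X in obs:
            X=np.array(X)/1000;W=[q[0]+c*X[0]-s*X[1],q[1]+s*X[0]+c*X[1],X[2]]
            out.append(proj(p,W)[0]-[(u+.5)/sc-.5+ox,(v+.5)/sc-.5+oy])
        return np.array(out) if full else np.ravel(out)
    r=least_squares(res,x0,loss="soft_l1",f_scale=1.);print(r.x.round(4));print(res(r.x,True).round(1).tolist());return r.x
T=lambda u,v,*X:(a,6.583,210,155,u,v,X)
S=lambda u,v,*X:(b,4.370,280,140,u,v,X)
fit([T(62,490,-75,145,0),T(732,512,-75,-145,0),T(58,68,59,140,143),T(38,333,-59,140,143),T(608,102,64,-84,105),T(603,402,-64,-84,105),T(730,188,59,-141,50),T(727,436,-59,-141,50),
 S(98,573,-75,-145,0),S(358,542,75,-145,0),S(45,60,-59,140,143),S(237,42,59,140,143),S(90,362,-64,-84,105),S(340,337,64,-84,105),S(125,508,-59,-141,50),S(338,482,59,-141,50)],[.45,.0,0])
T=lambda u,v,*X:(a,9.833,375,220,u,v,X)
S=lambda u,v,*X:(b,7.375,255,310,u,v,X)
fit([T(158,212,0,38,94),T(437,230,0,-38,94),T(112,122,52,38,32),
 S(80,205,-52,38,32),S(452,177,52,38,32),S(497,437,52,-38,32),S(97,475,-52,-38,32),S(105,530,-52,-38,0),S(495,495,52,-38,0),S(278,70,0,38,94),S(305,345,0,-38,94)],[.45,-.3,0])
print(atz(a,[168.5,231],.106)) 
E
python3 fit.py
```

```text
[0.5352 0.0507 0.0358]
[[-0.7, 0.7], [-0.3, 0.4], [0.2, -0.7], [-0.1, -0.6], [-0.6, 1.4], [-0.4, -1.2], [0.0, -0.8], [0.5, 0.2], [-0.9, 1.3], [0.7, 0.9], [-0.2, -0.8], [-0.6, -0.6], [1.9, -0.1], [-1.6, -0.2], [-0.2, 0.5], [0.8, 0.5]]
[ 0.42   -0.3122 -0.016 ]
[[-0.4, -0.5], [0.3, -0.0], [-0.2, -1.5], [-0.3, -0.2], [1.0, -1.1], [0.9, 0.5], [-0.4, 0.8], [-0.8, 0.8], [0.3, 0.2], [-1.1, -1.1], [-0.4, -0.3]]
[0.40347299 0.30783233 0.106     ]
```

{"op": "play_rows", "data": {"twist": [[0,0,-0.09],[0,0,-0.09],[0,0,-0.09],[0,0,-0.09],[0,0,-0.09],[0,0,-0.09],[0,0,-0.09],[0,0,-0.09],[0,0,-0.09],[0,0,0],[0,0,0],[0,0,0]], "travel": [[0.3,-0.75,0.06],[0.3,-0.75,0.06],[0.3,-0.75,0.06],[0.3,-0.75,0.06],[0.3,-0.75,0.06],[0.3,-0.75,0.06],[0.3,-0.75,0.06],[0.3,-0.75,0.06],[0.3,-0.75,0.06],[0.3,-0.75,0.06],[0.3,-0.75,0.06],[0.3,-0.75,0.06]], "grip": [-1,-1,-1,-1,-1,-1,-1,-1,-1,-1,-1,-1]}}

```text
time_s: 3.1
ee_pos: [0.3506, 0.0713, 0.2499]
eef_rot: [-1.57, 0.0, -1.587]
force: [-0.0, 0.6, 0.3]
grip_width: 0.0942
```

```bash
cat > st.py <<'E'
from h import *
import json
o=ctrl.get_obs();o={k:np.round(v,4).tolist() for k,v in o.items()}
print({k:np.round(o[k],3).tolist() for k in("time_s","qpos","ee_pos","eef_rot","force","grip_width")})
open("log.jsonl","a").write(json.dumps(o)+"\n")
E
python3 st.py
```

```text
{'time_s': 3.1, 'qpos': [0.098, -0.179, 1.944, 0.0, 1.377, 0.115], 'ee_pos': [0.351, 0.071, 0.25], 'eef_rot': [-1.57, 0.0, -1.587], 'force': [-0.05, 0.589, 0.267], 'grip_width': 0.094}
```

{"op": "play_rows", "data": {"twist": [[-0.09,0,0],[-0.09,0,0],[-0.09,0,0],[-0.09,0,0],[-0.09,0,0],[-0.09,0,0]], "travel": [[0.6,0.06,0.1],[0.6,0.06,0.1],[0.6,0.06,0],[0.6,0.06,0],[0.6,0.06,0],[0.6,0.06,0]], "grip": [-1,-1,-1,-1,-1,-1]}}

```text
time_s: 3.7
ee_pos: [0.5316, 0.0917, 0.2598]
eef_rot: [-1.549, -0.853, -1.597]
force: [-0.5, -0.9, 0.5]
grip_width: 0.0938
```

```bash
python3 st.py
```

```text
{'time_s': 3.7, 'qpos': [0.439, 0.458, 1.408, -0.758, 1.685, 0.529], 'ee_pos': [0.532, 0.092, 0.26], 'eef_rot': [-1.55, -0.853, -1.597], 'force': [-0.514, -0.889, 0.532], 'grip_width': 0.094}
```

{"op": "play_rows", "data": {"twist": [[0.09,0,0],[0.09,0,0],[0.09,0,0],[0.09,0,0],[0.09,0,0],[0.09,0,0],[0,0,0],[0,0,0],[0,0,0],[0,0,0],[0,0,0],[0,0,0]], "travel": [[-0.18,-0.67,0],[-0.18,-0.67,0],[-0.18,-0.67,0],[-0.18,-0.67,0],[-0.18,-0.67,0],[-0.18,-0.67,0],[-0.19,-0.67,-0.2],[-0.19,-0.67,-0.2],[-0.19,-0.67,-0.2],[-0.19,-0.67,-0.2],[-0.19,-0.67,-0.2],[-0.18,-0.67,-0.2]], "grip": [-1,-1,-1,-1,-1,-1,-1,-1,-1,-1,-1,-1]}}

```text
time_s: 4.9
ee_pos: [0.4192, -0.3124, 0.1992]
eef_rot: [-1.571, -0.0, -1.587]
force: [0.2, -0.3, 1.0]
grip_width: 0.0942
```

```bash
python3 st.py
```

```text
{'time_s': 4.9, 'qpos': [-0.711, 0.252, 1.617, 0.0, 1.273, -0.694], 'ee_pos': [0.419, -0.312, 0.199], 'eef_rot': [-1.571, -0.0, -1.587], 'force': [0.19, -0.338, 1.016], 'grip_width': 0.094}
```

{"op": "play_rows", "data": {"twist": [[0,0,0],[0,0,0],[0,0,0],[0,0,0],[0,0,0]], "travel": [[0,0,-0.6],[0,0,-0.6],[0,0,-0.6],[0,0,-0.5],[0,0,-0.26]], "grip": [-1,-1,-1,-1,-1], "force": 15}}

```text
time_s: 5.4
ee_pos: [0.4192, -0.3105, 0.0695]
eef_rot: [-1.573, 0.002, -1.587]
force: [-0.2, -0.3, 0.2]
grip_width: 0.0943
```

```bash
python3 - <<'E'
from h import *
a,b=shot("s1")
cv2.imwrite("pics/s1z.png",cv2.resize(b["img"][270:400,230:360,::-1],None,fx=4.5,fy=4.5))
E
python3 st.py
```

```text
{'time_s': 5.5, 'qpos': [-0.708, 0.407, 1.739, -0.0, 0.998, -0.691], 'ee_pos': [0.419, -0.311, 0.07], 'eef_rot': [-1.573, 0.002, -1.587], 'force': [-0.607, -0.076, -0.117], 'grip_width': 0.094}
```

View pics/s1z.png

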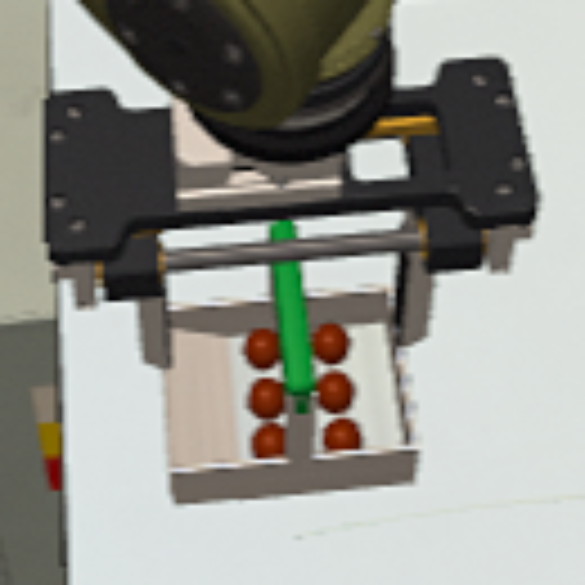

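The green strap (crop ~(290,310)) sits centred between the fingers. Closing.

{"op": "play_rows", "data": {"twist": [[0,0,0],[0,0,0],[0,0,0],[0,0,0],[0,0,0],[0,0,0],[0,0,0],[0,0,0]], "travel": [[0,0,0],[0,0,0],[0,0,0],[0,0,0],[0,0,0],[0,0,0],[0,0,0],[0,0,0]], "grip": [0.2,0.5,0.7,1,1,1,1,1], "force": 15}}

```text
time_s: 6.3
ee_pos: [0.4198, -0.311, 0.0714]
eef_rot: [-1.571, 0.0, -1.587]
force: [-0.1, -0.6, 0.2]
grip_width: 0.0334
```

```bash
python3 st.py
```

```text
{'time_s': 6.3, 'qpos': [-0.708, 0.405, 1.738, 0.0, 0.998, -0.692], 'ee_pos': [0.42, -0.311, 0.071], 'eef_rot': [-1.571, 0.0, -1.587], 'force': [-0.141, -0.557, 0.218], 'grip_width': 0.033}
```

{"op": "play_rows", "data": {"twist": [[0,0,0],[0,0,0],[0,0,0],[0,0,0],[0,0,0]], "travel": [[0,0,0],[0,0,0],[0,0,0],[0,0,0],[0,0,0]], "grip": [1,1,1,1,1], "force": 15}}

```text
time_s: 6.8
ee_pos: [0.4199, -0.3111, 0.0715]
eef_rot: [-1.571, -0.0, -1.587]
force: [0.8, -0.1, 0.0]
grip_width: 0.0122
```

{"op": "play_rows", "data": {"twist": [[0,0,0],[0,0,0],[0,0,0],[0,0,0],[0,0,0],[0,0,0]], "travel": [[0,0,0],[0,0,0],[0,0,0.1],[0,0,0.2],[0,0,0.3],[0,0,0.2]], "grip": [1,1,1,1,1,1], "force": 50}}

```text
time_s: 7.4
ee_pos: [0.42, -0.3112, 0.1129]
eef_rot: [-1.57, -0.001, -1.587]
force: [0.0, -0.2, -1.6]
grip_width: 0.0117
```

```bash
python3 - <<'E'
from h import *
b=ctrl.camera("side")
cv2.imwrite("pics/s2z.png",cv2.resize(b["img"][260:390,230:360,::-1],None,fx=4.5,fy=4.5))
E
python3 st.py
```

```text
{'time_s': 7.45, 'qpos': [-0.708, 0.345, 1.707, -0.0, 1.086, -0.691], 'ee_pos': [0.42, -0.312, 0.114], 'eef_rot': [-1.568, -0.002, -1.587], 'force': [1.6, -0.575, -0.279], 'grip_width': 0.012}
```

View pics/s2z.png

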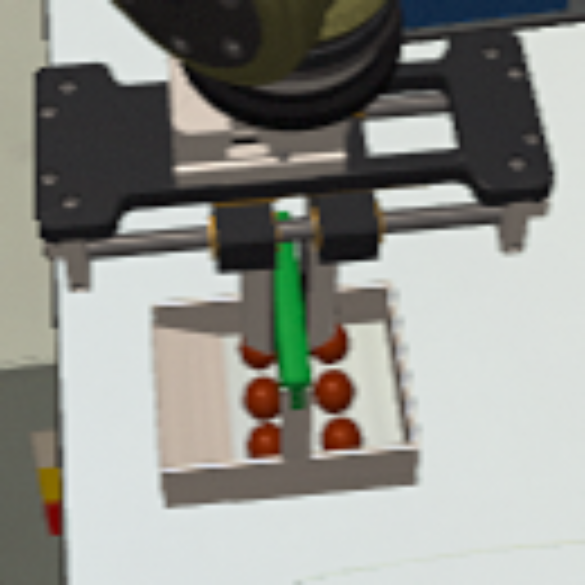

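{"op": "play_rows", "data": {"twist": [[0,0,-0.04],[0,0,-0.08],[0,0,-0.08],[0,0,-0.08],[0,0,-0.08],[0,0,-0.08],[0,0,-0.08],[0,0,-0.08],[0,0,-0.08],[0,0,-0.08],[0,0,-0.08],[0,0,-0.08]], "travel": [[0,0,0.3],[0,0,0.5],[0,0,0.5],[0,0,0.5],[0.1,0.2,0.5],[0.2,0.4,0.4],[0.2,0.5,0.22],[0.2,0.5,0],[0.2,0.5,0],[0.2,0.5,0],[0.2,0.5,0],[0.2,0.5,0]], "grip": [1,1,1,1,1,1,1,1,1,1,1,1]}}

```text
time_s: 8.65
ee_pos: [0.4949, -0.1299, 0.2575]
eef_rot: [-1.571, -0.0, -3.038]
force: [0.2, -0.4, -1.1]
grip_width: 0.0117
```

```bash
python3 st.py
```

```text
{'time_s': 8.65, 'qpos': [-0.328, 0.182, 1.564, -0.0, 1.396, 1.138], 'ee_pos': [0.495, -0.13, 0.258], 'eef_rot': [-1.571, -0.0, -3.038], 'force': [0.234, -0.405, -1.141], 'grip_width': 0.012}
```

{"op": "play_rows", "data": {"twist": [[0,0,-0.024],[0,0,-0.024],[0,0,0],[0,0,0],[0,0,0],[0,0,0],[0,0,0],[0,0,0],[0,0,0]], "travel": [[0.12,0.5,0],[0.12,0.5,0],[0.12,0.5,0],[0.12,0.5,0],[0.12,0.5,0],[0.12,0.4,0],[0.1,0.23,-0.2],[0,0,-0.2],[0,0,0]], "grip": [1,1,1,1,1,1,1,1,1]}}

```text
time_s: 9.55
ee_pos: [0.535, 0.0249, 0.2353]
eef_rot: [-1.571, -0.003, -3.108]
force: [0.5, -1.0, -1.9]
grip_width: 0.0113
```

```bash
python3 st.py;  python3 - <<'E'
from h import *
a,b=shot("s3")
E
```

```text
{'time_s': 9.55, 'qpos': [-0.022, 0.253, 1.529, -0.0, 1.363, 1.515], 'ee_pos': [0.535, 0.025, 0.235], 'eef_rot': [-1.571, -0.003, -3.108], 'force': [0.542, -0.953, -1.86], 'grip_width': 0.011}
```

View pics/s3_side.png

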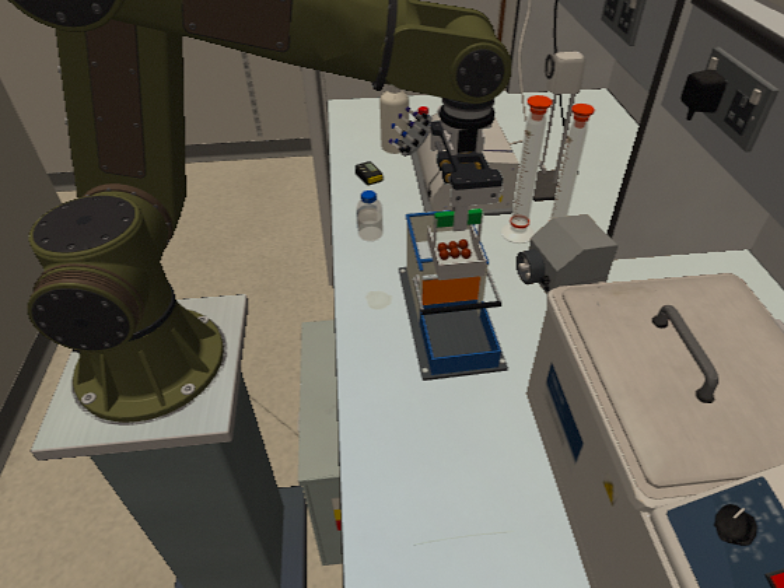

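View pics/s3_top.png

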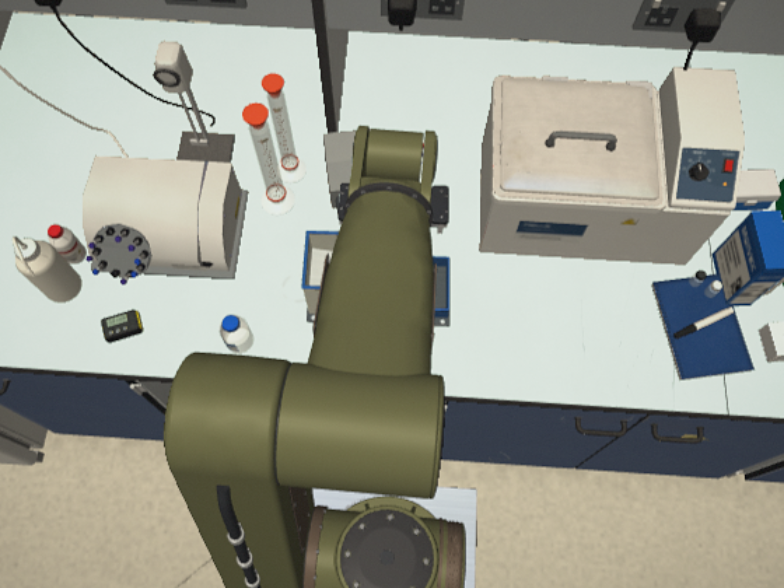

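{"op": "play_rows", "data": {"twist": [[-0.0667,-0.0024,0],[-0.0667,-0.0024,0],[-0.0667,-0.0024,0],[-0.0667,-0.0024,0],[-0.0222,-0.0008,0],[-0.0222,-0.0008,0],[-0.0222,-0.0008,0],[-0.0222,-0.0008,0],[-0.0222,-0.0008,0],[-0.0222,-0.0008,0],[-0.0222,-0.0008,0],[-0.0222,-0.0008,0]], "travel": [[0,0.14,0.04],[0,0.14,0.04],[0,0.14,0.04],[0,0.14,0.04],[0,0.052,-0.014],[0,0.052,-0.014],[0,0.052,-0.014],[0,0.052,-0.014],[0,0.052,-0.014],[0,0.052,-0.014],[0,0.052,-0.014],[0,0.052,-0.014]], "grip": [1,1,1,1,1,1,1,1,1,1,1,1]}}

```text
time_s: 10.85
ee_pos: [0.5358, 0.0743, 0.2399]
eef_rot: [-0.87, 0.002, -3.107]
force: [0.3, -0.5, -2.0]
grip_width: 0.0118
```

```bash
python3 st.py;  python3 - <<'E'
from h import *
b=ctrl.camera("side")
cv2.imwrite("pics/s4z.png",cv2.resize(b["img"][70:280,260:400,::-1],None,fx=2.8,fy=2.8))
E
```

```text
{'time_s': 10.85, 'qpos': [0.368, 0.403, 1.467, -0.656, 1.547, 2.016], 'ee_pos': [0.536, 0.074, 0.24], 'eef_rot': [-0.87, 0.002, -3.107], 'force': [0.338, -0.469, -2.042], 'grip_width': 0.012}
```

View pics/s4z.png

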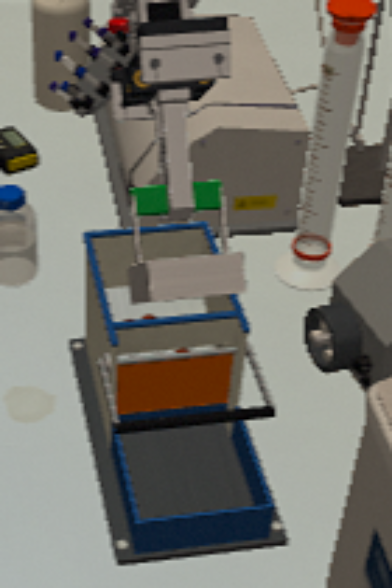

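{"op": "play_rows", "data": {"twist": [[-0.0333,-0.0012,0],[-0.0333,-0.0012,0],[-0.0333,-0.0012,0],[-0.0333,-0.0012,0],[0,0,0],[0,0,0],[0,0,0],[0,0,0],[0,0,0]], "travel": [[0,0.08,-0.01],[0,0.08,-0.01],[0,0.08,-0.01],[0,0.08,-0.01],[0,0,0],[0,0,0],[0,0,0],[0,0,0],[0,0,0]], "grip": [1,1,1,1,1,1,1,1,1]}}

```text
time_s: 11.8
ee_pos: [0.5358, 0.09, 0.2382]
eef_rot: [-0.664, 0.002, -3.107]
force: [-0.5, -0.5, -2.7]
grip_width: 0.0114
```

```bash
python3 st.py;  python3 - <<'E'
from h import *
a,b=shot("s5")
cv2.imwrite("pics/s5z.png",cv2.resize(b["img"][70:280,260:400,::-1],None,fx=2.8,fy=2.8))
for p in(a,b): print([(np.round(r["point"],1).tolist(),round(r["confidence"],2)) for r in ctrl.boxes_of("ball_1_center",p)])
E
```

```text
{'time_s': 11.8, 'qpos': [0.451, 0.492, 1.438, -0.808, 1.652, 2.11], 'ee_pos': [0.536, 0.09, 0.238], 'eef_rot': [-0.664, 0.002, -3.107], 'force': [-0.455, -0.469, -2.684], 'grip_width': 0.011}
[([299.0, 204.4], 0.71)]
[([323.9, 157.6], 0.71)]
```

View pics/s5z.png

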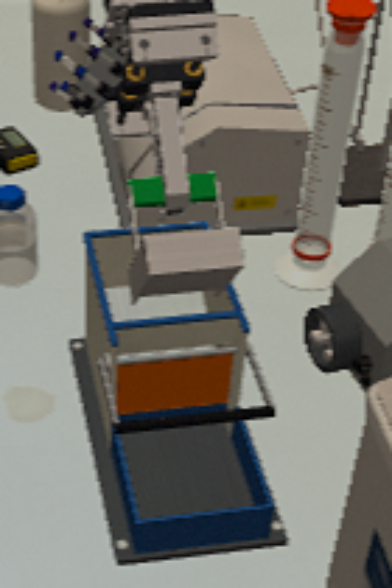

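View pics/s5_top.png

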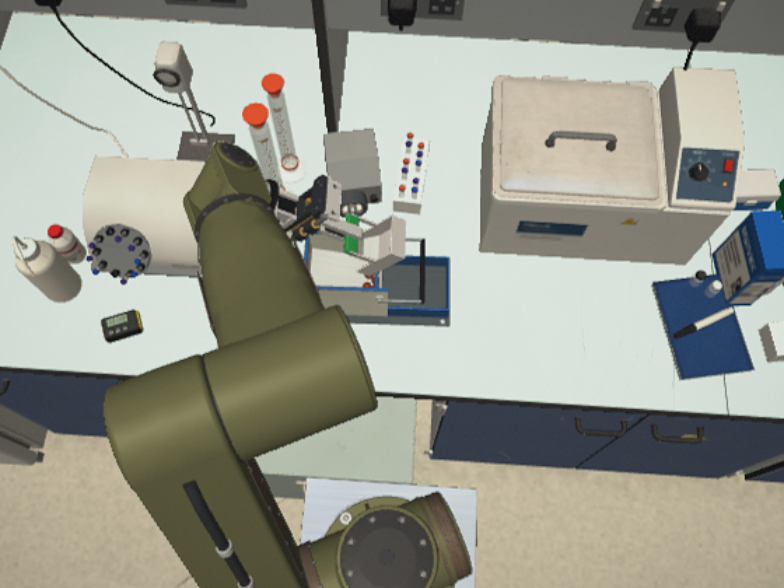

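{"op": "play_rows", "data": {"twist": [[0.083,0.003,0],[0.083,0.003,0],[0.083,0.003,0],[0.083,0.003,0],[0.083,0.003,0],[0.083,0.003,0],[0.08,0.003,0],[0,0,0],[0,0,0],[0,0,0],[0,0,0],[0,0,0]], "travel": [[0,0,0.4],[0,-0.1,0.4],[0,-0.3,0.3],[0,-0.4,0.1],[0,-0.5,0],[0,-0.5,0],[0,-0.5,0],[0,-0.6,0],[0,-0.6,0],[0,-0.6,0],[0,-0.6,0],[0,-0.6,0]], "grip": [1,1,1,1,1,1,1,1,1,1,1,1]}}

```text
time_s: 13.2
ee_pos: [0.5355, -0.1761, 0.2979]
eef_rot: [-1.571, -0.0, -3.108]
force: [-0.1, 0.6, -0.2]
grip_width: 0.0117
```

```bash
python3 st.py;  python3 - <<'E'
from h import *
a,b=shot("s6")
cv2.imwrite("pics/s6z.png",cv2.resize(a["img"][150:250,200:340,::-1],None,fx=5.5,fy=5.5,interpolation=cv2.INTER_CUBIC))
for p in(a,b): print([(np.round(r["point"],1).tolist(),round(r["confidence"],2)) for r in ctrl.boxes_of("ball_1_center",p)])
E
```

```text
{'time_s': 13.2, 'qpos': [-0.383, 0.283, 1.348, 0.0, 1.511, 1.154], 'ee_pos': [0.536, -0.176, 0.298], 'eef_rot': [-1.571, -0.0, -3.108], 'force': [-0.064, 0.565, -0.236], 'grip_width': 0.012}
[]
[]
```

View pics/s6_side.png

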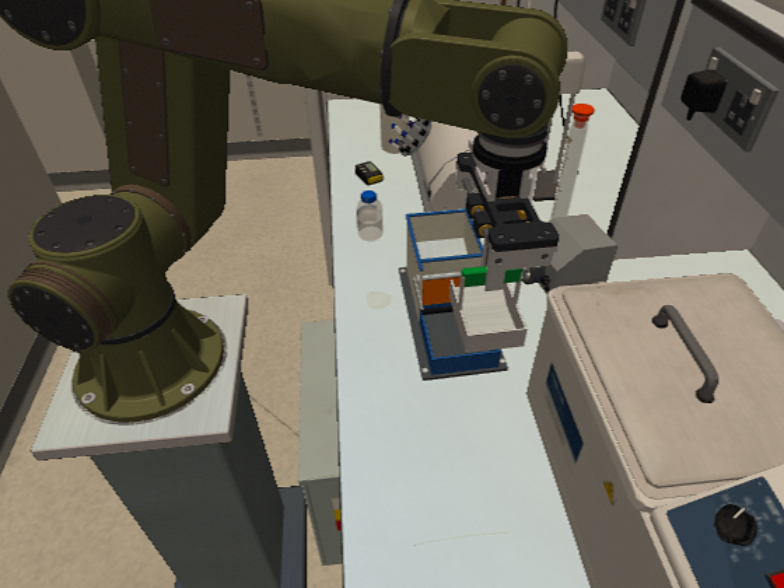

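View pics/s6z.png

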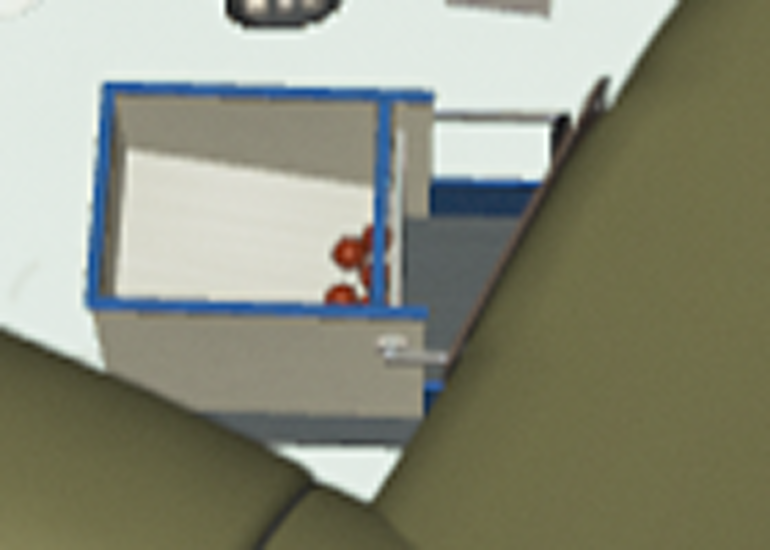

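{"op": "play_rows", "data": {"twist": [[0,0,0],[0,0,0],[0,0,0],[0,0,0],[0,0,0],[0,0,0],[0,0,0],[0,0,0],[0,0,0],[0,0,0],[0,0,0],[0,0,0]], "travel": [[-0.2,-0.4,0],[-0.3,-0.5,0],[-0.3,-0.5,-0.2],[-0.3,-0.5,-0.4],[-0.3,-0.5,-0.5],[-0.3,-0.5,-0.5],[0,-0.18,-0.6],[0,0,-0.6],[0,0,-0.6],[0,0,-0.5],[0,0,-0.3],[0,0,-0.1]], "grip": [1,1,1,1,1,1,1,1,1,1,1,1]}}

```text
time_s: 14.6
ee_pos: [0.4507, -0.3273, 0.0814]
eef_rot: [-1.573, -0.002, -3.106]
force: [-0.6, -0.5, -1.1]
grip_width: 0.0119
```

```bash
python3 st.py
```

```text
{'time_s': 14.6, 'qpos': [-0.694, 0.46, 1.63, 0.0, 1.055, 0.841], 'ee_pos': [0.451, -0.327, 0.081], 'eef_rot': [-1.573, -0.002, -3.106], 'force': [-0.581, -0.47, -1.138], 'grip_width': 0.012}
```

{"op": "play_rows", "data": {"twist": [[0,0,0],[0,0,0],[0,0,0],[0,0,0],[0,0,0]], "travel": [[0,0,-0.06],[0,0,-0.06],[0,0,-0.04],[0,0,-0.03],[0,0,0]], "grip": [1,1,1,1,1]}}

```text
time_s: 15.1
ee_pos: [0.4508, -0.3288, 0.0735]
eef_rot: [-1.571, -0.0, -3.108]
force: [0.5, -0.7, -0.6]
grip_width: 0.0119
```

```bash
python3 st.py
```

```text
{'time_s': 15.1, 'qpos': [-0.696, 0.471, 1.634, 0.0, 1.037, 0.841], 'ee_pos': [0.451, -0.329, 0.074], 'eef_rot': [-1.571, -0.0, -3.108], 'force': [0.523, -0.733, -0.566], 'grip_width': 0.012}
```

{"op": "play_rows", "data": {"twist": [[0,0,0],[0,0,0],[0,0,0]], "travel": [[0,0,-0.03],[0,0,-0.02],[0,0,0]], "grip": [1,1,1]}}

```text
time_s: 15.4
ee_pos: [0.4509, -0.3288, 0.0715]
eef_rot: [-1.571, 0.0, -3.108]
force: [-3.2, 1.7, 6.7]
grip_width: 0.0117
```

```bash
python3 st.py
```

```text
{'time_s': 15.4, 'qpos': [-0.696, 0.474, 1.635, 0.0, 1.033, 0.841], 'ee_pos': [0.451, -0.329, 0.072], 'eef_rot': [-1.571, 0.0, -3.108], 'force': [-3.214, 1.731, 6.652], 'grip_width': 0.012}
```

{"op": "play_rows", "data": {"twist": [[0,0,0],[0,0,0],[0,0,0],[0,0,0],[0,0,0],[0,0,0],[0,0,0],[0,0,0]], "travel": [[0,0,0],[0,0,0],[0,0,0],[0,0,0],[0,0,0],[0,0,0],[0,0,0],[0,0,0]], "grip": [0.6,0.3,0,0,0,0,0,0], "force": 15}}

```text
time_s: 16.2
ee_pos: [0.4508, -0.3287, 0.0708]
eef_rot: [-1.571, -0.0, -3.108]
force: [0.0, 0.5, 0.5]
grip_width: 0.0472
```

```bash
python3 st.py
```

```text
{'time_s': 16.2, 'qpos': [-0.696, 0.475, 1.635, 0.0, 1.032, 0.841], 'ee_pos': [0.451, -0.329, 0.071], 'eef_rot': [-1.571, -0.0, -3.108], 'force': [0.006, 0.524, 0.518], 'grip_width': 0.047}
```

{"op": "play_rows", "data": {"twist": [[0,0,0],[0,0,0],[0,0,0],[0,0,0],[0,0,0],[0,0,0]], "travel": [[0,0,0.3],[0,0,0.6],[0,0,0.6],[0,0,0.6],[0,0,0.6],[0,0,0.5]], "grip": [0,0,0,0,0,0]}}

```text
time_s: 16.8
ee_pos: [0.4508, -0.3288, 0.2327]
eef_rot: [-1.571, 0.001, -3.108]
force: [-0.1, 0.3, -0.7]
grip_width: 0.0467
```

```bash
python3 st.py;  python3 - <<'E'
from h import *
a,b=shot("s7")
cv2.imwrite("pics/s7t.png",cv2.resize(a["img"][155:240,210:330,::-1],(790,560),interpolation=cv2.INTER_CUBIC))
cv2.imwrite("pics/s7s.png",cv2.resize(b["img"][140:275,280:370,::-1],(393,590),interpolation=cv2.INTER_CUBIC))
c,s=np.cos(.036),np.sin(.036)
for dx in(-64,0,64):
  W=[.5352+c*dx/1e3+s*.084,.0507+s*dx/1e3-c*.084,.105];print(np.round(W,3),proj(a,W).round(1),proj(b,W).round(1))
E
```

```text
{'time_s': 16.8, 'qpos': [-0.696, 0.303, 1.472, 0.0, 1.366, 0.841], 'ee_pos': [0.451, -0.329, 0.233], 'eef_rot': [-1.571, 0.001, -3.108], 'force': [-0.065, 0.298, -0.676], 'grip_width': 0.047}
[ 0.474 -0.036  0.105] [[300.7 214.5]] [[302.1 222.4]]
[ 0.538 -0.033  0.105] [[301.  192.6]] [[329.2 219.4]]
[ 0.602 -0.031  0.105] [[301.3 171.4]] [[355.9 216.5]]
```

View pics/s7_side.png

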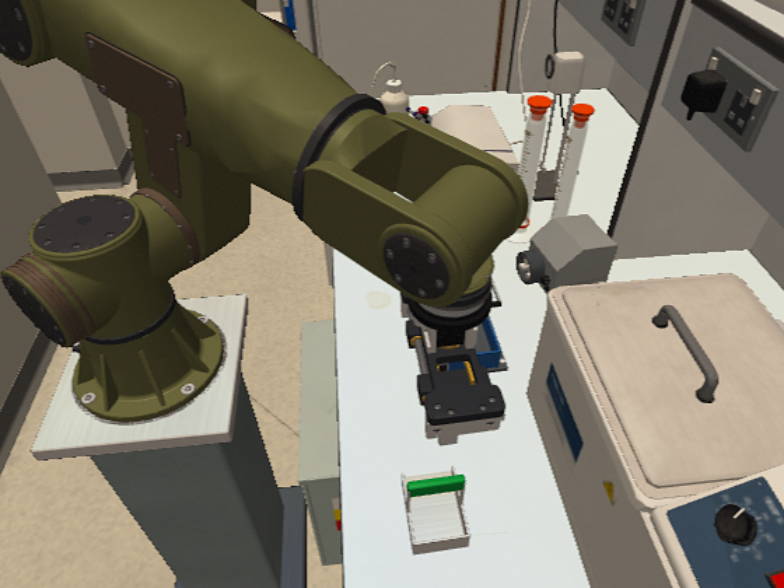

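View pics/s7t.png

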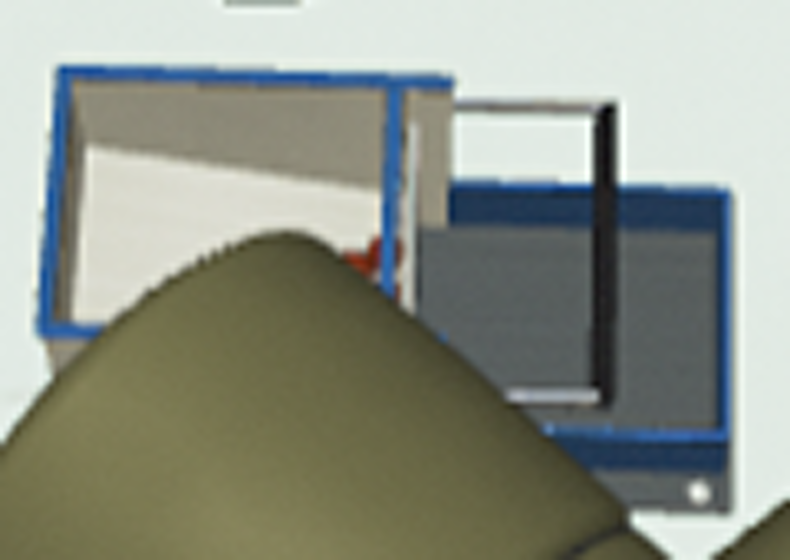

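View pics/s7s.png

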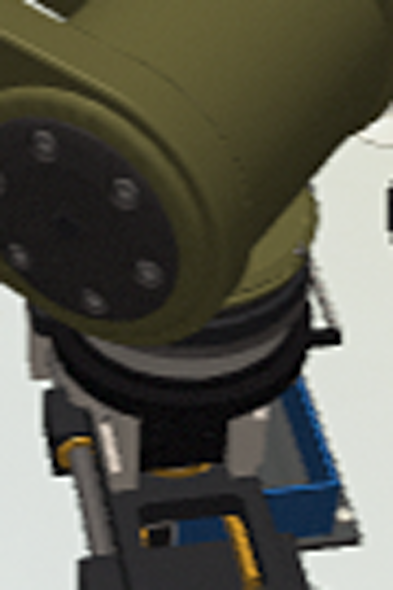

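{"op": "play_rows", "data": {"twist": [[0,0,0],[0,0,0],[0,0,0],[0,0,0],[0,0,0],[0,0,0],[0,0,0],[0,0,0],[0,0,0],[0,0,0],[0,0,0],[0,0,0]], "travel": [[0.1,0.3,0],[0.16,0.6,0],[0.18,0.6,0],[0.18,0.6,0],[0.18,0.6,0],[0.18,0.6,0],[0.18,0.6,0],[0.18,0.6,0],[0.18,0.6,0],[0.18,0.5,-0.1],[0.04,0.3,-0.3],[0,0,-0.3]], "grip": [0,0,0,0,0,0,0,0,0,0,0,0]}}

```text
time_s: 18.1
ee_pos: [0.5373, -0.0309, 0.194]
eef_rot: [-1.572, -0.002, -3.105]
force: [0.5, -0.8, -0.7]
grip_width: 0.0469
```

```bash
python3 st.py;  python3 - <<'E'
from h import *
b=ctrl.camera("side")
cv2.imwrite("pics/s8s.png",cv2.resize(b["img"][120:275,260:380,::-1],None,fx=3.8,fy=3.8,interpolation=cv2.INTER_CUBIC))
E
```

```text
{'time_s': 18.1, 'qpos': [-0.126, 0.292, 1.578, 0.001, 1.274, 1.408], 'ee_pos': [0.537, -0.031, 0.194], 'eef_rot': [-1.572, -0.002, -3.105], 'force': [0.52, -0.787, -0.713], 'grip_width': 0.047}
```

View pics/s8s.png

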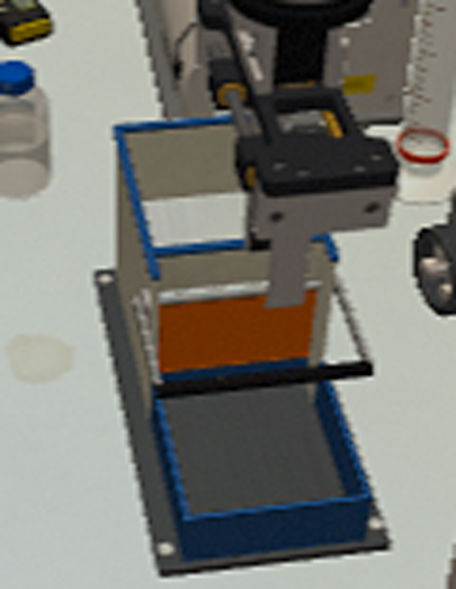

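{"op": "play_rows", "data": {"twist": [[0,0,0],[0,0,0],[0,0,0],[0,0,0],[0,0,0],[0,0,0]], "travel": [[0,-0.06,-0.4],[0,0,-0.5],[0,0,-0.5],[0,0,-0.4],[0,0,-0.16],[0,0,0]], "grip": [0,0,0,0,0,0]}}

```text
time_s: 18.75
ee_pos: [0.5371, -0.0364, 0.0968]
eef_rot: [-1.572, -0.003, -3.108]
force: [-0.0, -0.1, 0.6]
grip_width: 0.0468
```

```bash
python3 st.py;  python3 - <<'E'
from h import *
b=ctrl.camera("side")
cv2.imwrite("pics/s9s.png",cv2.resize(b["img"][120:275,260:380,::-1],None,fx=3.8,fy=3.8,interpolation=cv2.INTER_CUBIC))
E
```

```text
{'time_s': 18.75, 'qpos': [-0.136, 0.402, 1.674, 0.001, 1.069, 1.4], 'ee_pos': [0.537, -0.036, 0.097], 'eef_rot': [-1.572, -0.003, -3.108], 'force': [-0.028, -0.114, 0.569], 'grip_width': 0.047}
```

View pics/s9s.png

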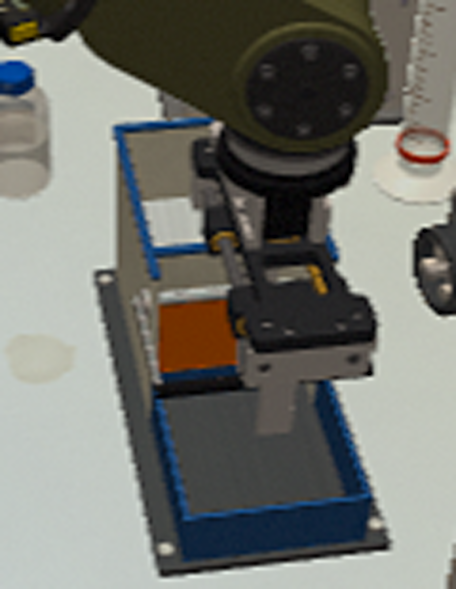

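{"op": "play_rows", "data": {"twist": [[0,0,0],[0,0,0],[0,0,0],[0,0,0],[0,0,0],[0,0,0],[0,0,0],[0,0,0],[0,0,0]], "travel": [[0,0,0],[0,0,0],[0,0,0],[0,0,0],[0,0,0],[0,0,0],[0,0,0],[0,0,0],[0,0,0]], "grip": [0.4,0.7,1,1,1,1,1,1,1], "force": 12}}

```text
time_s: 19.7
ee_pos: [0.5378, -0.0336, 0.098]
eef_rot: [-1.576, -0.0, -3.107]
force: [0.5, 24.6, 2.4]
grip_width: 0.0105
```

```bash
python3 st.py
```

```text
{'time_s': 19.7, 'qpos': [-0.133, 0.4, 1.673, 0.006, 1.07, 1.4], 'ee_pos': [0.538, -0.034, 0.098], 'eef_rot': [-1.576, -0.0, -3.107], 'force': [0.458, 24.57, 2.384], 'grip_width': 0.01}
```

{"op": "play_rows", "data": {"twist": [[0,0,0],[0,0,0],[0,0,0]], "travel": [[0,0.04,0],[0,0,0],[0,0,0]], "grip": [1,1,1]}}

```text
time_s: 20.0
ee_pos: [0.5378, -0.0331, 0.098]
eef_rot: [-1.574, -0.0, -3.107]
force: [-0.4, 11.9, 2.6]
grip_width: 0.0097
```

```bash
python3 st.py
```

```text
{'time_s': 20.0, 'qpos': [-0.131, 0.4, 1.673, 0.004, 1.069, 1.404], 'ee_pos': [0.538, -0.033, 0.098], 'eef_rot': [-1.574, -0.0, -3.107], 'force': [-0.37, 11.893, 2.633], 'grip_width': 0.01}
```

{"op": "play_rows", "data": {"twist": [[0,0,0],[0,0,0],[0,0,0],[0,0,0],[0,0,0],[0,0,0],[0,0,0],[0,0,0]], "travel": [[0,0.04,0],[0,0,0],[0,0.006,0.14],[0,0.018,0.138],[0,0.03,0.136],[0,0.042,0.134],[0,0.054,0.128],[0,0,0]], "grip": [1,1,1,1,1,1,1,1], "force": 15}}

```text
time_s: 20.8
ee_pos: [0.5376, -0.0258, 0.133]
eef_rot: [-1.57, -0.0, -3.108]
force: [-3.1, -9.4, 1.0]
grip_width: 0.0093
```

```bash
python3 st.py
```

```text
{'time_s': 20.8, 'qpos': [-0.116, 0.354, 1.646, -0.001, 1.142, 1.422], 'ee_pos': [0.538, -0.026, 0.133], 'eef_rot': [-1.57, -0.0, -3.108], 'force': [-3.066, -9.394, 0.958], 'grip_width': 0.009}
```

{"op": "play_rows", "data": {"twist": [[0,0,0],[0,0,0],[0,0,0],[0,0,0],[0,0,0],[0,0,0]], "travel": [[0,0.044,0.124],[0,0.06,0.118],[0,0.076,0.11],[0,0.09,0.104],[0,0,0],[0,0,0]], "grip": [1,1,1,1,1,1]}}

```text
time_s: 21.4
ee_pos: [0.5373, -0.0121, 0.1553]
eef_rot: [-1.57, -0.001, -3.108]
force: [-5.7, -9.3, 3.9]
grip_width: 0.0092
```

```bash
python3 st.py; python3 - <<'E'
from h import *
a,b=shot("s10")
cv2.imwrite("pics/s10s.png",cv2.resize(b["img"][120:275,260:380,::-1],None,fx=3.8,fy=3.8,interpolation=cv2.INTER_CUBIC))
cv2.imwrite("pics/s10t.png",cv2.resize(a["img"][150:250,200:340,::-1],None,fx=5.5,fy=5.5,interpolation=cv2.INTER_CUBIC))
E
```

```text
{'time_s': 21.4, 'qpos': [-0.09, 0.328, 1.625, -0.001, 1.19, 1.447], 'ee_pos': [0.537, -0.012, 0.155], 'eef_rot': [-1.57, -0.001, -3.108], 'force': [-5.704, -9.347, 3.901], 'grip_width': 0.009}
```

View pics/s10s.png

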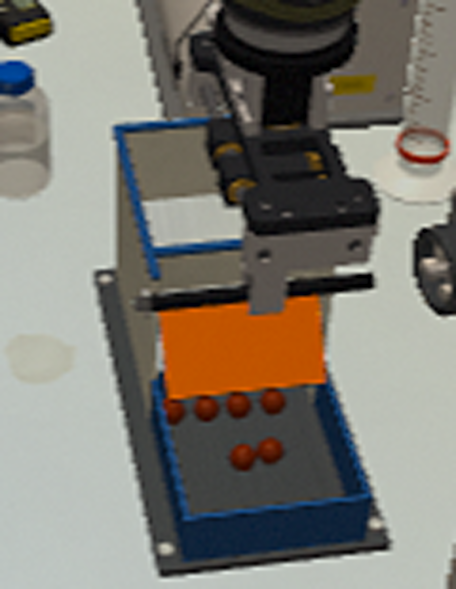

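View pics/s10t.png

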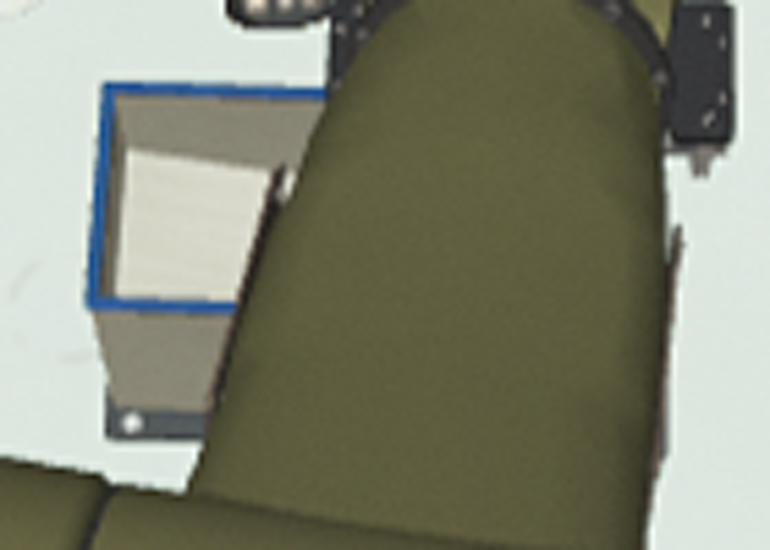

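{"op": "play_rows", "data": {"twist": [[0,0,0],[0,0,0],[0,0,0],[0,0,0],[0,0,0],[0,0,0],[0,0,0],[0,0,0],[0,0,0],[0,0,0]], "travel": [[0,-0.02,0],[0,0,0],[0,0,0],[0,0,0],[0,0,0],[0,0,0],[0,0,0],[0,0,0],[0,0,0],[0,0,0]], "grip": [1,1,1,1,1,1,1,1,1,1]}}

```text
time_s: 22.5
ee_pos: [0.5373, -0.0127, 0.1549]
eef_rot: [-1.571, -0.001, -3.108]
force: [-5.2, -5.8, -0.6]
grip_width: 0.0092
```

```bash
python3 st.py; python3 - <<'E'
from h import *
b=ctrl.camera("side");save(b,"s11_side.png")
print([(np.round(r["point"],1).tolist(),np.round(atz(b,r["point"],.017),3).tolist(),round(r["confidence"],2)) for r in ctrl.boxes_of("ball_1_center",b)])
c,s=np.cos(.036),np.sin(.036)
im=b["img"][120:275,260:380,::-1].copy();im=cv2.resize(im,None,fx=3.8,fy=3.8,interpolation=cv2.INTER_CUBIC)
for deg,col in((35,(255,0,0)),(45,(0,255,0)),(55,(0,0,255))):
  r=np.radians(deg);y=-.004-.08*np.cos(r);z=.105+.08*np.sin(r)
  e=[proj(b,[.5352+c*d-s*y,.0507+s*d+c*y,z])[0] for d in(-.064,.064)]
  e=[tuple(int(v) for v in ((q-[260,120]+.5)*3.8)) for q in e];cv2.line(im,*e,col,1)
cv2.imwrite("pics/s11z.png",im)
E
```

```text
{'time_s': 22.5, 'qpos': [-0.092, 0.328, 1.626, 0.0, 1.189, 1.445], 'ee_pos': [0.537, -0.013, 0.155], 'eef_rot': [-1.571, -0.002, -3.108], 'force': [-5.228, -5.797, -0.569], 'grip_width': 0.009}
[]
```

View pics/s11z.png

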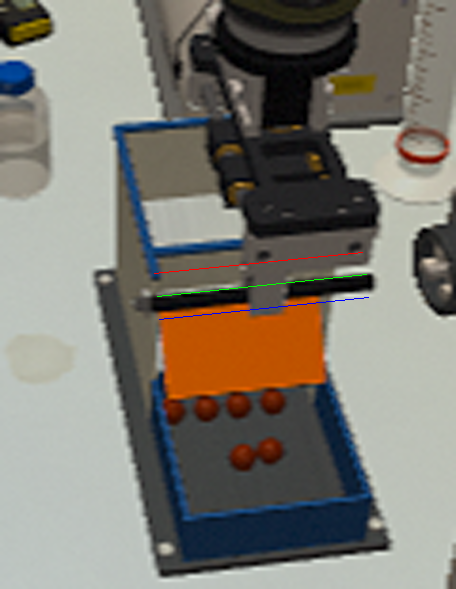

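View pics/s11_side.png

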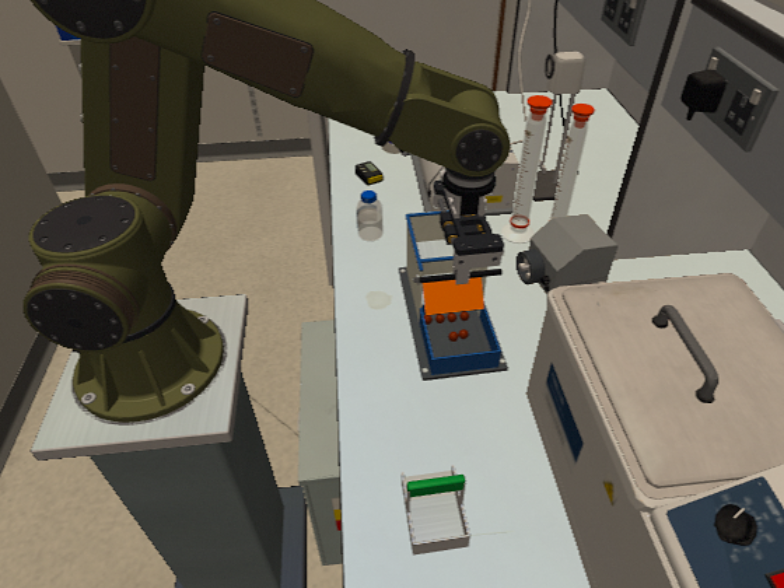

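```bash
python3 - <<'E'
from h import *
b=ctrl.camera("side")
c,s=np.cos(.036),np.sin(.036)
for u,v in((175,410),(206,407),(237,404),(272,401),(242,456),(270,450)):
  w=atz(b,[(u+.5)/3.8+259.5,(v+.5)/3.8+119.5],.017)-[.5352,.0507,0];print(np.round([c*w[0]+s*w[1],-s*w[0]+c*w[1]],3))
E
python3 st.py
```

```text
[-0.041 -0.019]
[-0.02  -0.019]
[ 0.001 -0.019]
[ 0.026 -0.02 ]
[-0.005 -0.067]
[ 0.014 -0.064]
{'time_s': 22.65, 'qpos': [-0.092, 0.328, 1.626, 0.0, 1.189, 1.445], 'ee_pos': [0.537, -0.013, 0.155], 'eef_rot': [-1.571, -0.002, -3.108], 'force': [-4.621, -4.828, 0.611], 'grip_width': 0.01}
```

All six balls lie in the tray, the flap is held still, and the pan stands upright. Handing in.

```bash
python3 -c "
from station import ctrl
print(ctrl.hand_in())"
```

```text
the job is handed in; nothing more can be done
None
```

I carried out the whole task and handed it in at about 22.7 s of the 72 s; the hand-in gave no verdict. I carried the pan by its green strap and tipped it about 52 degrees so the balls went into the hopper. I then set the pan down and let go of it, pinched the black bar and swung the flap open.

My last checks before handing in:
- **Balls:** all six show in the catch tray in the side picture. By my own pixel measurement they are at hopper x -41 to 26 mm and y -67 to -19 mm, inside the limits. The network's ball search on that picture found none, so the count is by eye. After the pour, the pictures showed an empty pan and a flap that looked shut. Only some of the balls were in view behind the flap then, so I never counted all six there.
- **Flap:** it is held at 45 degrees within about 3. The tool position gives about 43.5 degrees and the side picture about 48, both inside the allowed 36 to 54. The tool position barely changed between the last two readings. The gripper was closed on the bar at about 9 to 10 mm with the force set to 15 N, and the wrist read 5 to 8 N.
- **Pan and bottle:** the pan stands upright and untouched at about x 0.45, y -0.33 m. The bottle looks unmoved in the last side picture, though I judged that by eye and did not measure it.

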